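# Pop open the push-to-open glass cupboard

### The arm

A 6-joint arm with a two-finger parallel gripper is mounted at the origin on the work surface. World frame = base frame: x ahead of the robot, y to its left, z up, the work surface at z = 0. Lengths are in m, angles in degrees, forces in N, time in s.
With the tool pointing down it reaches from about 0.35 to 0.875 m from the base axis. Payload 4.2 kg.
Tool frame: the origin (TCP) lies on the centre line of the jaws, within the pads' length; the fingertips stand 11 mm ahead of it and the grasp point (between the pads) lies 8 mm behind it; z points along the fingers, y is the line along which they close (so a half turn about z gives the same grasp; the last joint's range is limited). The gripper opens to 87 mm and grips with 3 to 60 N. Pads are 19 mm wide; open, the fingers measure 117 mm over their backs; the gripper's body (75 mm by 190 mm) begins 51 mm behind the grasp point.
Start: joints at [-58.293, 22.042, 0.453, 0, -68.411, -14.817], TCP at [0.182, -0.598, 0.234] pointing down, gripper open.
Joint ranges: [-179.83, 179.83], [-69.29, 118.12], [-61.27, 80.66], [-181.25, 117.63], [-171.15, -9.14], [-177.46, 177.46]. Speed limits (degrees/s): [159.86, 159.86, 180, 180, 180, 180].

### API

Orientations are given as a 3x3 rotation matrix whose columns are the frame's x, y, z axes.
In Python, from station import r gives the robot as it stands.
- The arm moves only by the tool servo_tool, never from a script. Its argument "commands" is a list that holds one entry, the list of rows, each a list of 7 numbers: the closure, from 0 (fully open) to 1 (shut), then the shift along the tool's x, y, z in mm, then the turn, a rotation vector about the tool's x, y, z in rad. In form: [[[claw, x, y, z, ax, ay, az], ...]]. A call has exactly 5 rows; each row is the pose to reach, as a shift and turn from the pose commanded when the call began, along the tool's axes at that moment; what a row does not reach only later rows make up. A row lasts 1/10 s, in which the tool goes at most 50 mm and 8.59 degrees, less where a joint would pass 70% of its speed; a pose out of reach is approached as far as the arm can. A call with a gripper value outside its range is refused whole. The fingers move at their own pace and stop on an object; the grip force is fixed at half the most. Time passes only in rows, so rows that repeat a pose let the fingers close, or fill a call up. It gives the time, the measured TCP pose, the force, the opening and the grip force at its end, in the units of the state.
- r.sense(): the state, without advancing time (a new reading comes with each control period).
- r.capture(name): name is "scene" or "top" or "wrist"; returns a dict with "pixels" (384x512x3 uint8, red, green, blue), "camera_matrix" (3x3 intrinsics, pixels), "R" (3x3) and "t" (3): a world point X has camera coordinates R X + t. Camera axes: x right, y down, z forward; pixel columns grow to the right and rows downward; lengths in m; the calibration is good to about 2 mm. A picture is of the moment at which its call begins. There is no depth.
- r.finish_job(): hands the job in; it is judged then, once.
The state is a dict: "time_s": time; "joints": joint angles; "joint_velocities": joint speeds; "effort": joint torques, N m; "tcp_pos": TCP position; "ee_rot": TCP orientation; "wrist_force": force on the tool from outside, world axes, zero at the start; "moment": the same for the moment, N m; "gripper_width": opening from 0.0 (shut) to 1.0 (fully open); "gripper_force": force on a finger pad.
Only numpy, scipy, OpenCV 4.12 (cv2) and the standard library are available. Lean on these libraries where they do the work, as an engineer would, in place of code of your own. Each camera call takes 0.05 s, during which the arm holds its last target. There are 200 camera calls.

### The job

Two small wooden cupboards with handle-less push-to-open doors stand on the shop counter. Gently press in the door of the wider cupboard near its free edge with the fingertips so that its catch lets go, take the hand away so that the door springs ajar by itself, then reach behind its free edge and push it wide open, about square to the front. Leave the narrow cupboard's door shut and do not disturb or pick up anything standing about.

Things in the scene. Friction and masses are not known exactly. Their poses are not given: they have to be found in the camera images.
- wide_cupboard: The wider cupboard: fixed wooden box 170 mm deep (its x), 220 wide (its y), 190 high, with an 8 mm lip along the back of its top; origin at the centre of its underside, z up; front faces its -x, towards the robot. The shut door covers the whole front: back face at x = -94 mm, outer face at x = -110 mm (9 mm gap to the box), hinge at y = +110 mm, free edge at y = -110 mm.
- wide_door (a joint): Wide door's angle, rad: 0 shut, grows opening towards the robot (1.57 square, stop 1.65); negative pressed in (stop -0.035, 7 mm at the free edge). Pressing past about -0.02 (about 4 N near the free edge) frees the catch; as the finger withdraws, a spring pin pushes the door ajar to about 0.34 rad. Beyond that it swings against light friction and damping (1 to 2 N) and stays where it is left.
- wide_press (a point): Point on the outer face of the wide door (220 mm wide, 180 high, 16 thick, from 5 to 185 mm above the counter), 30 mm in from its free edge, 155 mm above the counter; moves with the door. Axes: x into the door, y along it towards the hinge, z up (the cupboard's axes when shut).
- wide_hinge (a point): Point on the wide door's upright hinge axis (left as the robot sees it, brass knuckles; the door's back face lies on the axis), at the door's top edge, 185 mm above the counter; fixed to the cupboard, with its axes.
- narrow_cupboard: The other cupboard, of the same make but 150 mm wide: same depth, height, door thickness and 9 mm gap, hinged at its left too; origin at the centre of its underside. Leave its door shut.
- narrow_door (a joint): Angle of the narrow cupboard's door, rad, 0 shut, as for the wide one. It has the same catch, so it must not be pressed.
- beer: Brown glass bottle, 60 mm across, 210 mm tall, standing between the cupboards, towards their backs; origin at the centre of its underside.
- ale: Green glass bottle, 66 mm across, 190 mm tall, beyond the left-hand cupboard's left side; origin at the centre of its underside.
- stubby: Short brown glass bottle, 62 mm across, 160 mm tall, beyond the right-hand cupboard's right side; origin at the centre of its underside.
- tumbler: Drinking glass, 72 mm across, 90 mm tall, at the front right; origin at the centre of its underside.
- coasters: Round stack of cork coasters, 90 mm across and 20 mm high, lying on the narrow cupboard's top; origin at the centre of its underside.
- opener: Bottle opener with a wooden handle, 140 mm long (its y), 30 mm wide, 8 mm high, lying on the back half of the wide cupboard's top; origin at its underside.
- caps_bowl: White bowl, 100 mm across, 45 mm high, at the front left; origin at the centre of its underside.

How it is judged:
By the outcome, as a careful person would: the job done as asked, in the order asked, and still so for the second after the job is handed in, with the robot touching nothing.
It also fails if it takes over 54 s, if anything falls off the work surface, if the arm or the gripper's body presses on something with over 40 N, if the wrist force passes 120 N, or if a joint passes its speed limit or range.

## Working session

There is one attempt and no reset: what is moved stays moved. The work goes in short steps, Python scripts to look and compute and a tool call to move; the robot and the scene stay as the last step left them, time stands still between calls to the robot, and variables do not carry over. Pictures are saved under pics/ and viewed, at most 10 in all, crops included, and the job is handed in when it is done.

Besides the shell and the picture viewer there is one more tool, called after "Request:" as name(argument=value, ...) on one line, values as JSON. servo_tool: Moves the arm, as the interface text tells. Its arguments: {"type":"object","properties":{"commands":{"type":"array","items":{"type":"array","items":{"type":"array","items":{"type":"number"}}}}},"required":["commands"]}

```bash
mkdir -p pics
python3 - <<'E'
from station import r
import cv2,numpy as np
ims=[]
for n in("scene","top"):
    c=r.capture(n); cv2.imwrite(f"pics/{n}0.png",c["pixels"][:,:,::-1]); np.savez(f"{n}0.npz",**c)
    print(n,c["camera_matrix"].tolist(),np.round(c["R"],3).tolist(),(-np.array(c["R"]).T@np.array(c["t"])).round(3))
s=r.sense();print(s["time_s"],np.round(s["ee_rot"],3).tolist(),s["tcp_pos"])
E
```

```text
scene [[415.77029740548505, 0.0, 247.8500729270591], [0.0, 415.77029740548505, 193.9947619433341], [0.0, 0.0, 1.0]] [[-0.376, 0.927, 0.016], [0.557, 0.239, -0.795], [-0.741, -0.29, -0.606]] [1.509 0.382 0.916]
top [[359.6411185030564, 0.0, 255.62908758224373], [0.0, 359.6411185030564, 192.60332969328223], [0.0, 0.0, 1.0]] [[0.015, -1.0, 0.016], [-0.994, -0.017, -0.112], [0.112, -0.015, -0.994]] [0.444 0.033 1.244]
0.1 [[-0.957, -0.29, -0.001], [-0.29, 0.957, 0.002], [0.0, 0.002, -1.0]] [ 0.18143083 -0.59753719  0.23256092]
```

View pics/scene0.png

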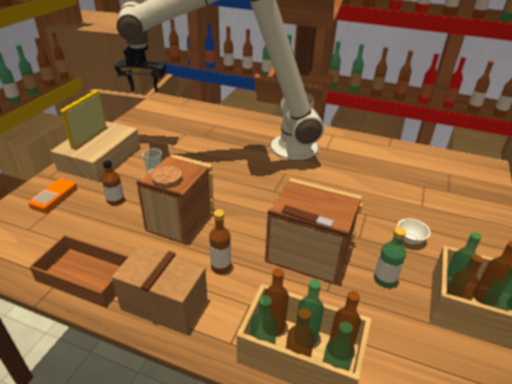

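View pics/top0.png

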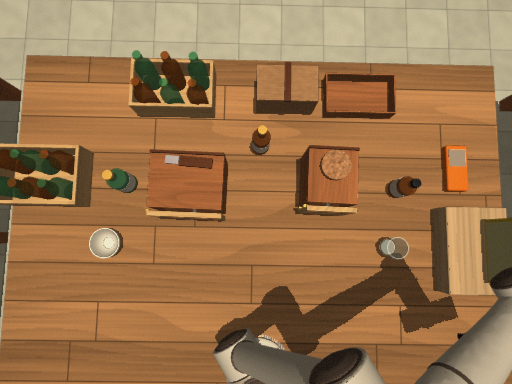

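The top view shows the wide cupboard at about px (147–227, 150–217), with its pale door edge along row ~213. The narrow one is at (300–358, 146–213), the bowl at (104, 243) and the tumbler at (397, 248). I'll enlarge the wide cupboard's area.

Run:
```python
import cv2
im=cv2.imread("pics/top0.png")
cv2.imwrite("pics/crop.png",cv2.resize(im[140:230,130:240],None,fx=6.6,fy=6.6,interpolation=cv2.INTER_NEAREST))
```

```text
(no output)
```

View pics/crop.png

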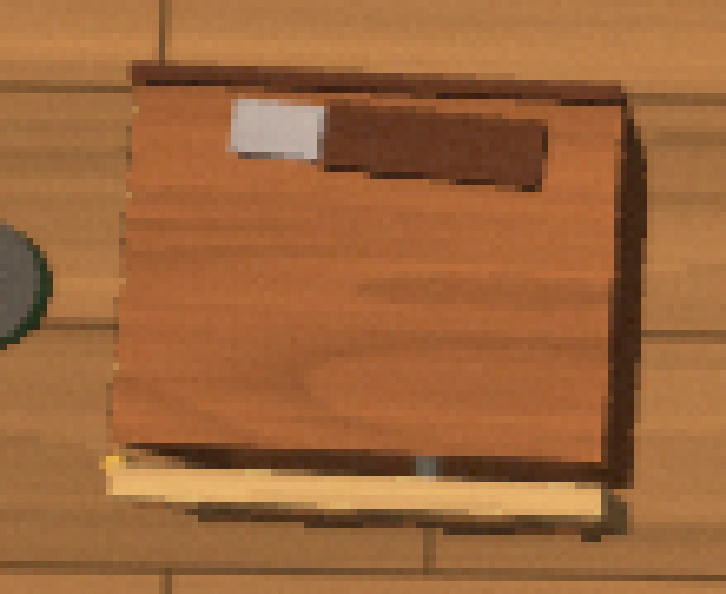

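The crop shows the door's pale top strip: outer corners at crop px (106, 494) on the hinge side and (601, 517) at the free edge, with the brass knuckle at (112, 462). Next I'll cast these to the plane z = 0.185.

```bash
cat > h.py <<'E'
import numpy as np
def ray(c,u,v,z):
    K,R,t=c["camera_matrix"],np.array(c["R"]),np.array(c["t"])
    o=-R.T@t; d=R.T@np.linalg.solve(K,[u,v,1]); return o+d*(z-o[2])/d[2]
E
python3 - <<'E'
from h import *
c=np.load("top0.npz")
P=lambda u,v:(u/6.6+130-.5,v/6.6+140-.5)
for n,p,z in [("hingeOuter",P(106,494),.185),("freeOuter",P(601,517),.185),("hingeIn",P(108,456),.185),("freeIn",P(606,484),.185),("boxFL",P(112,443),.19),("boxFR",P(603,462),.19),("boxBL",P(132,84),.19),("boxBR",P(620,104),.19),("narrowHO",(300,209),.185),("narrowFO",(357,212),.185),("narrowbackL",(307,147),.198),("narrowbackR",(358,149),.198),("bowl",(104,243),.045),("tumb",(397,248),.09),("beer",(262,131),.21)]: print(n,ray(c,*p,z).round(3))
f,h=ray(c,*P(601,517),.185),ray(c,*P(106,494),.185); b=[ray(c,*P(a,d),.19) for a,d in((112,443),(603,462),(132,84),(620,104))]
yw=np.degrees(np.arctan2(*(h-f)[:2]))  # y axis dir -> -yaw
print("yaw from door",-yw,np.linalg.norm(h-f), "from box", [np.degrees(np.arctan2((q-p)[1],(q-p)[0])) for p,q in((b[0],b[2]),(b[1],b[3]))],[-np.degrees(np.arctan2(*(p-q)[:2])) for p,q in((b[0],b[1]),(b[2],b[3]))])
E
```

```text
hingeOuter [0.494 0.339 0.185]
freeOuter [0.487 0.119 0.185]
hingeIn [0.511 0.339 0.185]
freeIn [0.502 0.117 0.185]
boxFL [0.516 0.336 0.19 ]
boxFR [0.512 0.118 0.19 ]
boxBL [0.679 0.335 0.19 ]
boxBR [0.674 0.115 0.19 ]
narrowHO [ 0.517 -0.115  0.185]
narrowFO [ 0.511 -0.284  0.185]
narrowbackL [ 0.702 -0.133  0.198]
narrowbackR [ 0.698 -0.286  0.198]
bowl [0.405 0.51  0.045]
tumb [ 0.404 -0.439  0.09 ]
beer [0.744 0.002 0.21 ]
yaw from door -1.737485050808946 0.2197766720468854 from box [np.float64(-0.3475975070878323), np.float64(-1.211141715515687)] [np.float64(-1.2776807651705455), np.float64(-1.3049886346975692)]
```

Measured: yaw is about -1.4°, the free outer edge is at (0.488, 0.119), and the hinge axis is at about (0.511, 0.339). I'm moving out around the base with the gripper closed.

Request:
servo_tool(commands=[[[1,-46,15,-12,0,0,0.064],[1,-92,30,-24,0,0,0.128],[1,-138,45,-36,0,0,0.192],[1,-184,60,-48,0,0,0.256],[1,-230,74,-60,0,0,0.319]]])

```text
time_s: 0.6
tcp_pos: [0.3813, -0.4588, 0.2937]
ee_rot: [[-1.0, 0.027, -0.0], [0.027, 1.0, 0.001], [0.001, 0.001, -1.0]]
wrist_force: [0.2, -1.1, -0.0]
gripper_width: 0.63
gripper_force: 0.0
```

Request:
servo_tool(commands=[[[1,0,42,0,0,0,0],[1,0,84,0,0,0,0],[1,0,126,0,0,0,0],[1,0,168,0,0,0,0],[1,0,210,0,0,0,0]]])

```text
time_s: 1.1
tcp_pos: [0.3848, -0.2487, 0.2931]
ee_rot: [[-1.0, 0.025, -0.001], [0.025, 1.0, 0.0], [0.001, 0.0, -1.0]]
wrist_force: [1.0, 0.9, 0.4]
gripper_width: 0.172
gripper_force: 0.0
```

Request:
servo_tool(commands=[[[1,0,42,0,0,0,0],[1,0,84,0,0,0,0],[1,0,126,0,0,0,0],[1,0,168,0,0,0,0],[1,0,210,0,0,0,0]]])

```text
time_s: 1.6
tcp_pos: [0.3897, -0.0389, 0.2934]
ee_rot: [[-1.0, 0.024, 0.0], [0.024, 1.0, 0.0], [-0.0, 0.0, -1.0]]
wrist_force: [1.1, 0.1, -0.3]
gripper_width: 0.01
gripper_force: 0.0
```

Request:
servo_tool(commands=[[[1,0,40,0,0,0,0],[1,0,80,0,0,0,0],[1,0,120,0,0,0,0],[1,0,160,0,0,0,0],[1,0,188,0,0,0,0]]])

```text
time_s: 2.1
tcp_pos: [0.3944, 0.1495, 0.2933]
ee_rot: [[-1.0, 0.022, -0.0], [0.022, 1.0, 0.0], [0.0, 0.0, -1.0]]
wrist_force: [0.9, 0.3, -0.4]
gripper_width: 0.007
gripper_force: 0.0
```

Request:
servo_tool(commands=[[[1,-8,0,27,0,-0.12,0],[1,-16,0,54,0,-0.24,0],[1,-24,0,81,0,-0.36,0],[1,-32,0,108,0,-0.48,0],[1,-40,0,135,0,-0.6,0]]])

```text
time_s: 2.6
tcp_pos: [0.4331, 0.1165, 0.2021]
ee_rot: [[-0.879, -0.009, 0.478], [-0.006, 1.0, 0.008], [-0.478, 0.005, -0.879]]
wrist_force: [2.2, -1.7, 2.3]
gripper_width: 0.01
gripper_force: 0.0
```

Run:
```python
from station import r
import cv2,numpy as np
c=r.capture("top");t=c["pixels"][140:260,110:260,::-1];w=r.capture("wrist")["pixels"][:,:,::-1]
cv2.imwrite("pics/a.png",np.vstack([cv2.resize(t,(400,320),interpolation=0),cv2.resize(w,(400,300))])[:600])
s=r.sense();print(s["tcp_pos"],s["wrist_force"])
```

```text
[0.42966835 0.10737997 0.19919725] [ 0.55703062 -1.2065218  -0.98447851]
```

View pics/a.png

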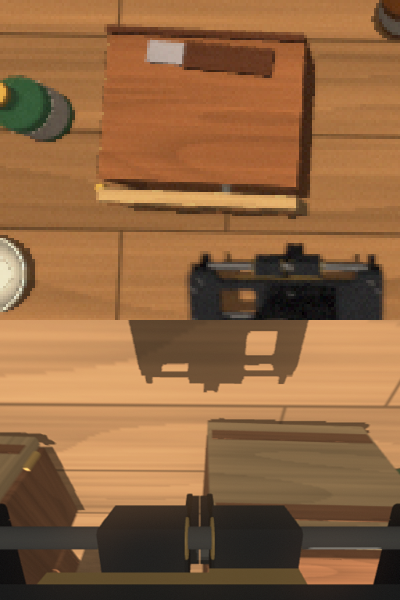

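The view shows the hand in front of the door and the door still shut. The hand has drifted towards -y, so a joint limit is probably close. I'll check the joints.

Run:
```python
from station import r
import numpy as np
s=r.sense();print(np.round(s["joints"],1),np.round(s["joint_velocities"],1),s["tcp_pos"],np.round(s["ee_rot"],3).tolist())
```

```text
[  39.    -6.1  -59.3   52.   -22.4 -175.4] [ 3.3  1.2  8.8 -8.5 -3.2  2.8] [0.42966835 0.10737997 0.19919725] [[-0.881, 0.003, 0.472], [0.002, 1.0, -0.003], [-0.472, -0.002, -0.881]]
```

J6 and J3 are near their limits, so I'm going back to tool down.

Request:
servo_tool(commands=[[[1,2,9,-6,0,0.1,0],[1,4,18,-12,0,0.2,0],[1,6,27,-18,0,0.3,0],[1,8,36,-24,0,0.4,0],[1,8,43,-27,0,0.49,0]]])

```text
time_s: 3.2
tcp_pos: [0.4145, 0.1602, 0.2257]
ee_rot: [[-1.0, -0.004, 0.006], [-0.004, 1.0, 0.011], [-0.006, 0.011, -1.0]]
wrist_force: [0.6, -0.3, -0.2]
gripper_width: 0.007
gripper_force: 0.0
```

Run:
```python
from station import r
import numpy as np
s=r.sense();print(np.round(s["joints"],1),np.round(s["joint_velocities"],1),s["tcp_pos"],np.round(s["ee_rot"],3).tolist())
```

```text
[  42.     4.2  -24.4   -0.3  -60.7 -131.7] [-17.1  25.6  47.1 -41.2 -59.9  38.2] [0.41447577 0.16021726 0.22568288] [[-1.0, -0.004, 0.006], [-0.004, 1.0, 0.011], [-0.006, 0.011, -1.0]]
```

Request:
servo_tool(commands=[[[1,-6,-2,14,0,-0.03,0.01],[1,-12,-4,28,0,-0.06,0.02],[1,-18,-7,42,0,-0.09,0.028],[1,-24,-9,56,0,-0.12,0.028],[1,-30,-11,69,0,-0.15,0.028]]])

```text
time_s: 3.7
tcp_pos: [0.4446, 0.1469, 0.1546]
ee_rot: [[-0.987, 0.027, 0.158], [0.028, 1.0, 0.005], [-0.158, 0.009, -0.987]]
wrist_force: [0.6, -0.2, 0.2]
gripper_width: 0.004
gripper_force: 0.0
```

Run:
```python
from station import r
import numpy as np
s=r.sense();print(np.round(s["joints"],1),np.round(s["joint_velocities"],1),s["tcp_pos"],np.round(s["ee_rot"],3).tolist(),s["wrist_force"])
```

```text
[  41.9    7.3  -36.7    9.3  -39.4 -140.3] [ -0.6   7.7 -24.4  24.7  43.3 -20.4] [0.44457474 0.14685247 0.15456396] [[-0.987, 0.027, 0.158], [0.028, 1.0, 0.005], [-0.158, 0.009, -0.987]] [ 0.59163224 -0.18917268  0.19781179]
```

Request:
servo_tool(commands=[[[1,-8,0,1,0,0,0],[1,-16,0,2,0,0,0],[1,-24,0,4,0,0,0],[1,-27,0,4,0,0,0],[1,-29,0,4,0,0,0]]])

```text
time_s: 4.2
tcp_pos: [0.474, 0.1456, 0.1559]
ee_rot: [[-0.987, 0.028, 0.157], [0.029, 1.0, 0.004], [-0.157, 0.009, -0.988]]
wrist_force: [-4.1, 2.8, 0.9]
gripper_width: 0.006
gripper_force: 1.9
```

Request:
servo_tool(commands=[[[1,-1,0,0,0,0,0],[1,-2,0,0,0,0,0],[1,-3,0,0,0,0,0],[1,-4,0,0,0,0,0],[1,-4,0,0,0,0,0]]])

```text
time_s: 4.7
tcp_pos: [0.4773, 0.1451, 0.156]
ee_rot: [[-0.987, 0.027, 0.157], [0.028, 1.0, 0.003], [-0.157, 0.008, -0.988]]
wrist_force: [-4.4, 3.7, -0.2]
gripper_width: 0.007
gripper_force: 1.9
```

Request:
servo_tool(commands=[[[1,-1,0,0,0,0,0],[1,-1,0,0,0,0,0],[1,-2,0,0,0,0,0],[1,-2,0,0,0,0,0],[1,-2,0,0,0,0,0]]])

```text
time_s: 5.2
tcp_pos: [0.479, 0.1448, 0.1561]
ee_rot: [[-0.987, 0.027, 0.157], [0.028, 1.0, 0.003], [-0.156, 0.007, -0.988]]
wrist_force: [-4.3, 2.7, -0.4]
gripper_width: 0.003
gripper_force: 2.0
```

Request:
servo_tool(commands=[[[1,-1,0,0,0,0,0],[1,-1.5,0,0,0,0,0],[1,-1.5,0,0,0,0,0],[1,-1.5,0,0,0,0,0],[1,-1.5,0,0,0,0,0]]])

```text
time_s: 5.7
tcp_pos: [0.4799, 0.1446, 0.1561]
ee_rot: [[-0.987, 0.027, 0.155], [0.028, 1.0, 0.003], [-0.155, 0.007, -0.988]]
wrist_force: [-5.8, 4.1, -0.6]
gripper_width: 0.005
gripper_force: 2.9
```

Request:
servo_tool(commands=[[[1,15,0,-2,0,0.03,0],[1,35,-1,-8,0,0.06,0],[1,55,-2,-14,0,0.1,0],[1,75,-3,-20,0,0.13,0],[1,95,-4,-26,0,0.157,0]]])

```text
time_s: 6.2
tcp_pos: [0.3834, 0.1435, 0.1682]
ee_rot: [[-1.0, 0.027, 0.002], [0.027, 1.0, 0.008], [-0.002, 0.008, -1.0]]
wrist_force: [-0.4, 0.3, -0.6]
gripper_width: 0.006
gripper_force: 0.0
```

Request:
servo_tool(commands=[[[1,3,-4,-20,0,0,0],[1,6,-8,-50,0,0,0],[1,9,-12,-70,0,0,0],[1,10,-15,-80,0,0,0],[1,10,-15,-80,0,0,0]]])

```text
time_s: 6.7
tcp_pos: [0.3734, 0.1282, 0.2487]
ee_rot: [[-1.0, 0.027, 0.005], [0.027, 1.0, 0.01], [-0.005, 0.01, -1.0]]
wrist_force: [0.6, -0.5, 0.7]
gripper_width: 0.005
gripper_force: 0.0
```

Run:
```python
from station import r
import cv2,numpy as np
c=r.capture("top");np.savez("top1.npz",**c);t=c["pixels"][140:260,110:260,::-1]
cv2.imwrite("pics/b.png",cv2.resize(t,(750,600),interpolation=0))
```

```text
(no output)
```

View pics/b.png

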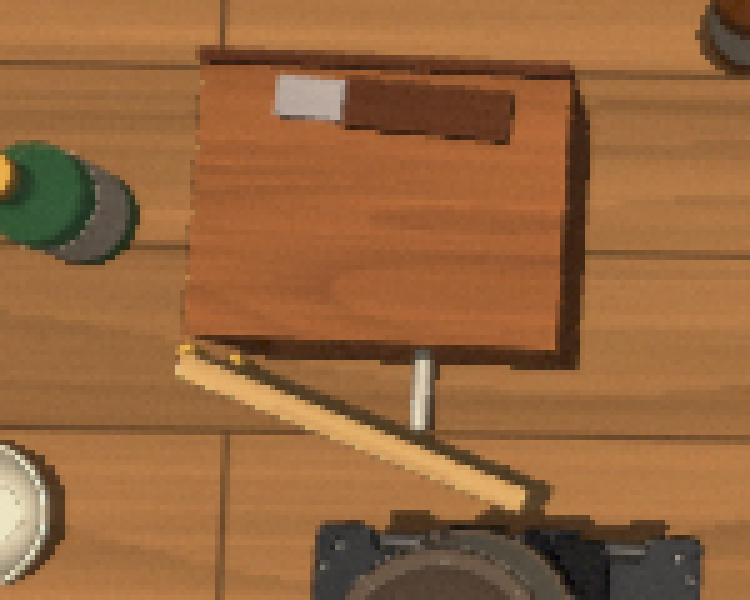

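The door is ajar: free edge at crop px (530, 490), hinge at (185, 350), and the spring pin at (420, 350–430). I'll go over the door, then down into the gap between the pin and the free edge.

Request:
servo_tool(commands=[[[1,-25,5,0,0,0,0],[1,-50,10,0,0,0,0],[1,-75,15,0,0,0,0],[1,-101,23,0,0,0,0],[1,-101,23,0,0,0,0]]])

```text
time_s: 7.25
tcp_pos: [0.4764, 0.149, 0.2452]
ee_rot: [[-1.0, 0.028, -0.001], [0.028, 1.0, 0.005], [0.001, 0.005, -1.0]]
wrist_force: [-0.2, -0.4, 0.6]
gripper_width: 0.004
gripper_force: 0.0
```

Request:
servo_tool(commands=[[[1,0,0,15,0,0,0],[1,0,0,30,0,0,0],[1,0,0,45,0,0,0],[1,0,0,50,0,0,0],[1,0,0,50,0,0,0]]])

```text
time_s: 7.75
tcp_pos: [0.4734, 0.1484, 0.1963]
ee_rot: [[-1.0, 0.027, -0.001], [0.027, 1.0, 0.006], [0.001, 0.006, -1.0]]
wrist_force: [-0.1, 1.1, 0.3]
gripper_width: 0.006
gripper_force: 0.0
```

Run:
```python
from station import r
import cv2,numpy as np
from h import *
c=np.load("top1.npz")
for p in((530,487),(545,480),(412,430),(185,350)): print(ray(c,110+p[0]/5-.5,140+p[1]/5-.5,.185).round(3))
s=r.capture("scene")["pixels"][150:300,230:400,::-1];w=r.capture("wrist")["pixels"][:,:,::-1]
cv2.imwrite("pics/c.png",np.hstack([cv2.resize(s,(400,353)),cv2.resize(w,(400,353))]))
s=r.sense();print(s["tcp_pos"],np.round(s["joints"],0))
```

```text
[0.432 0.132 0.185]
[0.436 0.124 0.185]
[0.464 0.202 0.185]
[0.508 0.337 0.185]
[0.47441776 0.1489723  0.19790724] [  36.   11.  -20.   -0.  -58. -127.]
```

View pics/c.png

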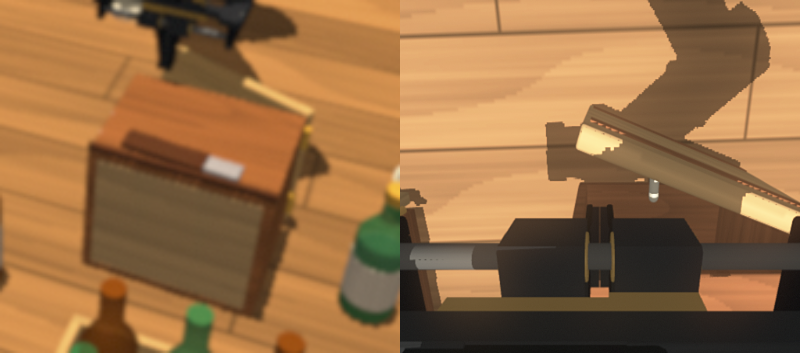

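The fingers hang between the door and the box front, with the pin to one side at wrist-view px (655, 190). I'm lowering, then pulling the door towards the robot.

Request:
servo_tool(commands=[[[1,0,0,12,0,0,0],[1,0,0,24,0,0,0],[1,0,0,36,0,0,0],[1,0,0,47,0,0,0],[1,0,0,47,0,0,0]]])

```text
time_s: 8.35
tcp_pos: [0.4732, 0.1486, 0.1485]
ee_rot: [[-1.0, 0.027, -0.002], [0.027, 1.0, 0.006], [0.002, 0.006, -1.0]]
wrist_force: [-0.4, 0.4, -0.2]
gripper_width: 0.006
gripper_force: 0.0
```

Request:
servo_tool(commands=[[[1,10,0,0,0,0,0],[1,20,0,0,0,0,0],[1,30,1,0,0,0,0],[1,40,2,0,0,0,0],[1,50,4,0,0,0,0]]])

```text
time_s: 8.85
tcp_pos: [0.4238, 0.155, 0.1512]
ee_rot: [[-1.0, 0.026, 0.003], [0.026, 1.0, 0.009], [-0.003, 0.009, -1.0]]
wrist_force: [1.1, -0.9, -0.1]
gripper_width: 0.001
gripper_force: 0.4
```

Request:
servo_tool(commands=[[[1,12,9,0,0,0,0],[1,24,19,0,0,0,0],[1,35,29,0,0,0,0],[1,49,44,0,0,0,0],[1,62,60,0,0,0,0]]])

```text
time_s: 9.35
tcp_pos: [0.3624, 0.2157, 0.151]
ee_rot: [[-1.0, 0.027, 0.0], [0.027, 1.0, 0.006], [-0.0, 0.006, -1.0]]
wrist_force: [0.8, -1.6, -0.4]
gripper_width: 0.004
gripper_force: 0.6
```

Request:
servo_tool(commands=[[[1,6,12,0,0,0,0],[1,11,25,0,0,0,0],[1,14,38,0,0,0,0],[1,17,51,0,0,0,0],[1,19,63,0,0,0,0]]])

```text
time_s: 9.85
tcp_pos: [0.3466, 0.2807, 0.1515]
ee_rot: [[-1.0, 0.027, 0.001], [0.027, 1.0, 0.008], [-0.001, 0.008, -1.0]]
wrist_force: [-0.7, -1.4, 1.0]
gripper_width: 0.005
gripper_force: 0.5
```

Run:
```python
from station import r
import cv2,numpy as np
c=r.capture("top");np.savez("top2.npz",**c);t=c["pixels"][140:280,90:260,::-1]
s=r.capture("scene")["pixels"][120:300,230:450,::-1];w=r.capture("wrist")["pixels"][:,:,::-1]
cv2.imwrite("pics/d.png",np.hstack([cv2.resize(t,(400,330),interpolation=0),cv2.resize(w,(400,330))]))
s=r.sense();print(s["tcp_pos"],np.round(s["joints"],0),s["wrist_force"])
```

```text
[0.34701537 0.28088682 0.15147594] [  60.    9.  -31.   -0.  -50. -151.] [ 0.78553733  0.33250213 -0.43710244]
```

View pics/d.png

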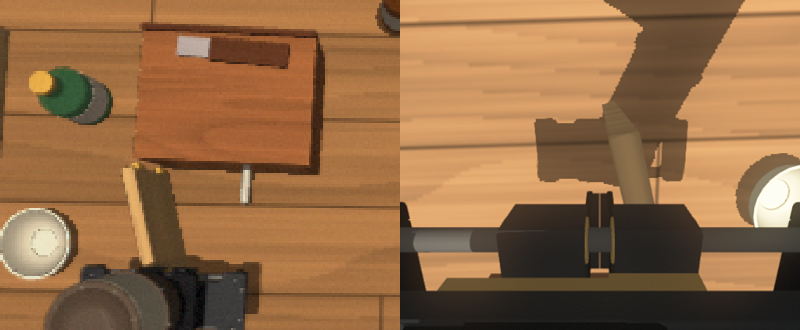

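The door is at about 78°, with its top running from crop px (127, 168) to (150, 265). The last push should be about 35 mm to the left.

Request:
servo_tool(commands=[[[1,0,9,0,0,0,0],[1,0,18,0,0,0,0],[1,0,26,0,0,0,0],[1,0,32,0,0,0,0],[1,0,34,0,0,0,0]]])

```text
time_s: 10.5
tcp_pos: [0.3479, 0.3146, 0.1518]
ee_rot: [[-1.0, 0.026, 0.002], [0.026, 1.0, 0.008], [-0.002, 0.008, -1.0]]
wrist_force: [-0.7, -1.2, 0.5]
gripper_width: 0.006
gripper_force: 0.3
```

Run:
```python
from station import r
import cv2,numpy as np
c=r.capture("top");np.savez("top3.npz",**c);t=c["pixels"][180:280,90:220,::-1]
cv2.imwrite("pics/e.png",cv2.resize(t,(780,600),interpolation=0))
s=r.sense();print(s["tcp_pos"],s["wrist_force"])
```

```text
[0.34791382 0.3146372  0.15178926] [-0.23669872  0.12502601  0.18156872]
```

View pics/e.png

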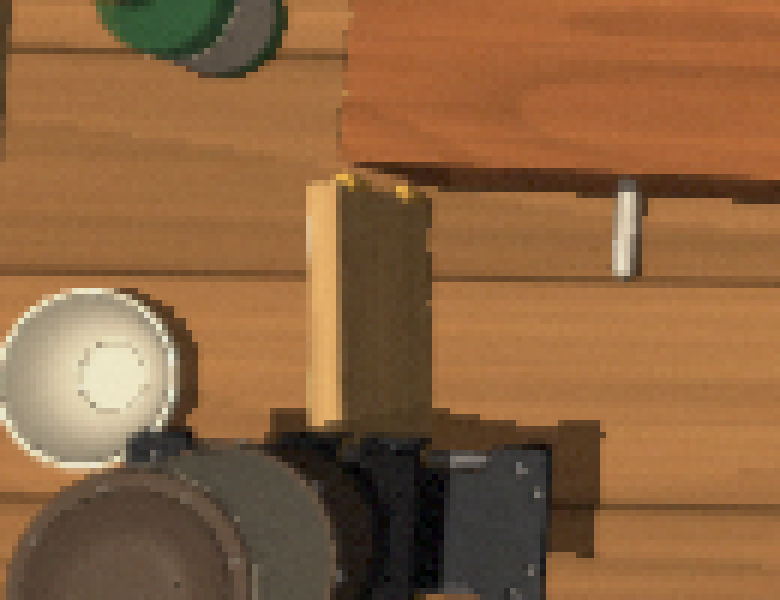

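The door's outer top edge, (307, 183) to (308, 425), is within about 2° of square. I'll nudge it slightly, then back off to the right and lift.

Request:
servo_tool(commands=[[[1,0,2,0,0,0,0],[1,0,4,0,0,0,0],[1,0,5,0,0,0,0],[1,0,5,0,0,0,0],[1,0,5,0,0,0,0]]])

```text
time_s: 11.05
tcp_pos: [0.3479, 0.3188, 0.1519]
ee_rot: [[-1.0, 0.027, 0.002], [0.027, 1.0, 0.008], [-0.002, 0.008, -1.0]]
wrist_force: [-0.5, -0.4, 0.4]
gripper_width: 0.008
gripper_force: 0.1
```

Request:
servo_tool(commands=[[[1,0,-5,0,0,0,0],[1,0,-20,0,0,0,0],[1,0,-40,0,0,0,0],[1,0,-45,-30,0,0,0],[1,0,-50,-70,0,0,0]]])

```text
time_s: 11.55
tcp_pos: [0.3452, 0.2647, 0.2204]
ee_rot: [[-1.0, 0.028, -0.002], [0.028, 1.0, 0.003], [0.002, 0.003, -1.0]]
wrist_force: [1.3, 1.2, -0.2]
gripper_width: 0.006
gripper_force: 0.0
```

Request:
servo_tool(commands=[[[1,-10,-40,-20,0,0,0],[1,-20,-80,-40,0,0,0],[1,-30,-120,-60,0,0,0],[1,-40,-160,-60,0,0,0],[1,-50,-200,-60,0,0,0]]])

```text
time_s: 12.05
tcp_pos: [0.39, 0.0637, 0.2806]
ee_rot: [[-1.0, 0.027, 0.003], [0.027, 1.0, 0.009], [-0.003, 0.009, -1.0]]
wrist_force: [0.7, -0.1, -0.2]
gripper_width: 0.003
gripper_force: 0.0
```

Request:
servo_tool(commands=[[[1,0,-10,0,0,0,0],[1,0,-10,0,0,0,0],[1,0,-10,0,0,0,0],[1,0,-10,0,0,0,0],[1,0,-10,0,0,0,0]]])

```text
time_s: 12.55
tcp_pos: [0.3905, 0.0574, 0.2797]
ee_rot: [[-1.0, 0.025, 0.001], [0.025, 1.0, 0.008], [-0.001, 0.008, -1.0]]
wrist_force: [0.2, 0.6, -0.1]
gripper_width: 0.006
gripper_force: 0.0
```

Run:
```python
from station import r
import cv2,numpy as np
c=r.capture("top");np.savez("top4.npz",**c)
cv2.imwrite("pics/f.png",c["pixels"][:,:,::-1])
```

```text
(no output)
```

View pics/f.png

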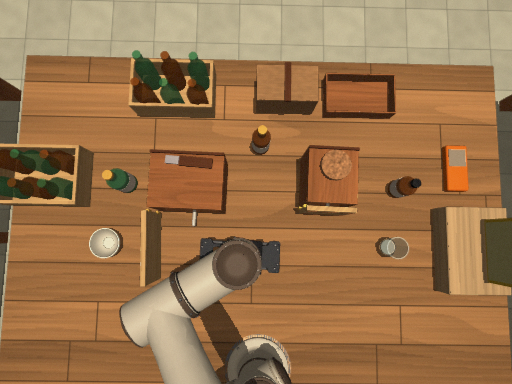

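The wide door stands square, px (140–160, 209–286). The narrow door is shut, nothing else has moved, and the hand is clear at (240, 255).

```bash
python3 -c "
from station import r
print(r.finish_job())"
```

```text
the job is handed in; nothing more can be done
None
```

The wide cupboard's door was pressed, sprang ajar and was pushed to about square. In the last picture the narrow door is shut, nothing else has moved and the hand is clear; I handed the job in at about 12.6 s, and no verdict came back.

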